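Tap the pour-over stack true on its scale, then tare

TASK

Get the pour-over ready: the black dripper sits crooked on the grey carafe, its locating ring up on the rim, and the carafe stands too far back on the scale's weighing plate. Using only the fingertips, gently tap the dripper sideways until its ring drops into the carafe's mouth and it sits level, and nudge the carafe, dripper and all, to the middle of the weighing plate; then, with the hand clear of both, press the scale's round tare key fully down and let it go. Grip and lift nothing, do not tip or shove things off, and leave the scale and the things around it where they are.

Things in the scene. Friction and masses are not known exactly. Their poses are not given: they have to be found in the camera images.
- brew_scale: Black coffee scale with a working tare key, loose on the bench, 138 x 190 mm. Origin: centre of its underside. Own +y runs from the control strip to the weighing plate; the control strip with the display (top 23 mm up) takes its -y end, y -94 to -38 mm, and faces the robot more or less.
- plate_mid (a point): Centre of the top of the scale's raised square weighing plate (128 x 128 mm, top 26 mm above the bench). Axes as the scale's.
- tare_top (a point): Centre of the top of the round light grey tare key, 19 mm across, in a steel ring at the right end of the scale's control strip; 30 mm above the bench when up, 7 mm above the strip. 96 mm from plate_mid.
- tare_key (a joint): Travel of the tare key: 0 up, 0.003 m fully down. It springs back; about 0.5 N starts it, 3.3 N holds it fully down.
- carafe: Grey carafe, loose, 15 to 35 mm off the middle of the weighing plate at the start, 0.28 kg, 57 mm high, body about 104 mm in diameter; handle on its own +y side, reaching 89 mm from the axis, towards the robot's left, more or less. Origin: underside, 18 mm from the axis towards the handle (axis at own y = -18 mm).
- carafe_mouth (a point): Centre of the carafe's round open mouth, on its axis at rim height (57 mm above its underside, 83 mm above the bench). Mouth about 93 mm across inside, rim 102 mm outside, nothing inside; the dripper's ring drops in with 1 to 2 mm of play, by itself once nearly centred. Axes as the carafe's.
- dripper: Black cone dripper, loose, 0.17 kg. Origin: on its axis, underside of its round foot flange (115 mm across, 4 mm thick). Under the flange a bevelled ring, 89 mm across, 7 mm deep, fits the mouth. Above, the cone widens to 108 mm at the top, 58 mm up. Handle on own -y side, to 85 mm from the axis. Start: 7 to 9 mm off centre, tilted about 4 degrees. Home: z axis upright, origin level with carafe_mouth.
- dosing_cup: Steel dosing cup, 60 mm across, 48 mm high, loose, stands by. Origin: centre of its underside.
- bowl: White cupping bowl of coffee, 88 mm across, 56 mm high, loose, stands by on the right. Origin: centre of its underside.
- timer: White flat brew timer, 56 x 100 x 17 mm, loose, lies by. Origin: centre of its underside.
- saucer: Glass saucer, 145 mm across, with a cup of milk tea on it, 78 mm high in all, stands by at the back left; it does not move. Origin: centre of its underside.
- cupping_spoon: Round-bowled cupping spoon, 42 x 171 x 20 mm, loose, lies by. Origin: centre of its underside.
Not all that is in view belongs to the job. Leave any turquoise look-alike of the brew_scale alone. Leave any green or yellow look-alike of the dripper alone.

How it is judged:
On the way, in this order (a step that is already met when the one before it is completed fails the run):
1. the dripper's ring sits in the carafe's mouth (centred, level, flange down on the rim), the carafe stands in the middle of the weighing plate, and the fingers are off both (horizontal distance between dripper and carafe_mouth below 0.005 m and angle between dripper's own z axis and vertical below 0.03 rad and z of dripper in the frame of carafe_mouth below 0.0025 m and horizontal distance between carafe_mouth and plate_mid below 0.009 m and contact force between the fingers and dripper below 0.1 N and contact force between the fingers and carafe below 0.1 N), for 0.3 s.
2. the tare key is pressed down while all that holds and the hand touches neither dripper nor carafe (all of step 1 and value of joint tare_key above 0.0022 m), for 0.1 s.
At the end, for the whole second after the job is handed in: The dripper is at rest in the carafe's mouth: within 5 mm of its axis, within 1.7 degrees of level, flange within 2.5 mm of the rim. The carafe stands upright on the weighing plate, its axis within 9 mm of the plate's centre, and the tare key is up again (horizontal distance between dripper and carafe_mouth below 0.005 m and angle between each of dripper, carafe_mouth's own z axis and vertical below 0.03 rad and z of dripper in the frame of carafe_mouth below 0.0025 m and horizontal distance between carafe_mouth and plate_mid below 0.009 m and z of carafe_mouth in the frame of plate_mid below 0.06 m and value of joint tare_key below 0.0008 m and linear speed of each of dripper, carafe below 0.01 m/s); the robot touches nothing.
It fails at once if the dripper is knocked off or tipped (more than 17 degrees, or 35 mm off the mouth's axis) (angle between dripper's own z axis and vertical above 0.3 rad or horizontal distance between dripper and carafe_mouth above 0.035 m).
It fails at once if the dripper is lifted off the carafe (z of dripper in the frame of carafe_mouth above 0.014 m).
It fails at once if the carafe is lifted or tipped (z of carafe_mouth in the frame of plate_mid above 0.064 m or angle between carafe_mouth's own z axis and vertical above 0.12 rad).
It fails at once if the dripper or carafe is gripped or struck hard: more than 12 N from the fingers (contact force between the fingers and dripper above 12 N or contact force between the fingers and carafe above 12 N).
It fails at once if the scale is shoved more than 15 mm or lifted, or a bystander is moved more than 20 mm (distance of brew_scale from where it was at the start of the episode above 0.015 m or distance of any of dosing_cup, bowl, timer, cupping_spoon from where it was at the start of the episode above 0.02 m).
It also fails if it takes over 61 s, if anything falls off the work surface, if the arm or the gripper's body presses on something with over 40 N, if the wrist force passes 120 N, or if a joint passes its speed limit or range.

ROBOT

A 6-joint arm with a two-finger parallel gripper is mounted at the origin on a cart in front of the work surface, level with it; the furniture and walls round the work are solid. World frame = base frame: x ahead of the robot, y to its left, z up, the work surface at z = 0. Lengths are in m, angles in rad, forces in N, time in s.
With the tool pointing down it reaches from about 0.375 to 0.9 m from the base axis. Payload 3.1 kg.
Tool frame: the origin (TCP) lies midway between the tips of the shut fingers; the grasp point (between the pads) lies 19 mm behind it; z points along the fingers, y is the direction in which the jaws open and shut (so a half turn about z gives the same grasp; the last joint's range is limited). The gripper opens to 87 mm and grips with 3 to 60 N. Pads are 19 mm wide; open, the fingers measure 117 mm over their backs; the gripper's body (75 mm by 190 mm) begins 51 mm behind the grasp point.
Start: joints at [1.127, 0.527, 1.433, -0, 1.181, -0.178], TCP at [0.164, 0.603, 0.223] pointing down, gripper open.
Joint ranges: [-3.08, 3.08], [-0.75, 2.2], [0.22, 2.44], [-1.43, 4.57], [0, 2.65], [-2.85, 2.85]. Speed limits (rad/s): [2.79, 2.79, 3.14, 3.14, 3.14, 3.14].

INTERFACE

Orientations are given as a unit quaternion [x, y, z, w].
In Python, from rig import robot gives the robot as it stands.
- The arm moves only by the tool move_arm, never from a script. Its argument "rows" is one flat list of numbers, 7 for each row, row after row: the shift along the world's x, y, z in mm, then the turn, a rotation vector about the world's x, y, z in rad, then the closure, from 0 (fully open) to 1 (shut). A call has 1 to 12 rows; each row shifts and turns the commanded pose from where the row before left it; what a row does not reach is not made up. A row lasts 1/10 s, in which the tool goes at most 50 mm and 8.59 degrees, less where a joint would pass 70% of its speed; a pose out of reach is approached as far as the arm can. A call with a gripper value outside its range is refused whole. The fingers move at their own pace and stop on an object; "grip_force" is the grip in N (left out, the last holds). Time passes only in rows, so rows that do not move let the fingers close. It gives the time, the measured TCP pose, the force and the opening at its end, in the units of the state.
- robot.get_obs(): the state, without advancing time (a new reading comes with each control period).
- robot.camera(name): name is "side" or "top"; returns a dict with "color" (480x640x3 uint8, red, green, blue), "z_map" (480x640 float32, m along the optical axis (not along the pixel's ray), 0 where there is no reading), "camera_matrix" (3x3 intrinsics, pixels), "R" (3x3) and "t" (3): a world point X has camera coordinates R X + t. Camera axes: x right, y down, z forward; pixel columns grow to the right and rows downward; lengths in m; the calibration is good to about 2 mm. A picture is of the moment at which its call begins.
- robot.hand_in(): hands the job in, once; it reports no verdict.
Trained networks look in the newest picture that a camera, given by its name, has taken for a name from the list of things; names that differ only in an ending like _2 or _b are one class to them, and where a whole thing is asked for, a point or a joint stands for the part that bears it (a point fixed in the world has none). Each returns a list of dicts, best first, with "conf" (0 to 1); they miss things now and then, are a little off and sometimes report something else, mostly with a low value. They report only what shows in the picture. A call takes as long as a camera call. They do not tell look-alikes from the thing itself.
- robot.search_frame(camera, thing): "at" ([column, row] in pixels, amid what is visible of it).
- robot.spot_point(camera, thing): "at" ([column, row] in pixels: a listed point, or the origin of a listed thing).
The state is a dict: "time": time; "q": joint angles; "joint_velocities": joint speeds; "joint_torque": joint torques, N m; "position": TCP position; "tool_rot": TCP orientation; "ft_force": force on the tool from outside, world axes, zero at the start; "moment": the same for the moment, N m; "grip_width": finger opening in m.
Only numpy, scipy, OpenCV 4.12 (cv2) and the standard library are available. Lean on these libraries where they do the work, as an engineer would, in place of code of your own. Each camera call takes 0.05 s, during which the arm holds its last target.

## Working session

There is one attempt and no reset: what is moved stays moved. The work goes in short steps, Python scripts to look and compute and a tool call to move; the robot and the scene stay as the last step left them, time stands still between calls to the robot, and variables do not carry over. Pictures are saved under pics/ and viewed, and the job is handed in when it is done.

Besides the shell and the picture viewer there is one more tool, called after "Call:" by a JSON object that holds its "op" and its "data", one argument or row to a line. move_arm: Moves the arm, as the interface text tells. Its arguments: {"type":"object","properties":{"rows":{"type":"array","items":{"type":"number"}},"grip_force":{"type":"number"}},"required":["rows"]}

```bash
ls; mkdir -p pics; python3 - <<'E'
from rig import robot
import cv2,numpy as np
o=robot.get_obs()
print({k:np.round(v,3) for k,v in o.items()})
for n in("side","top"):
    c=robot.camera(n)
    cv2.imwrite(f"pics/{n}0.png",c["color"][:,:,::-1])
    np.savez(f"{n}0.npz",**c)
    print(n,c["camera_matrix"].round(1).tolist(),(-c["R"].T@c["t"]).round(3),c["R"].round(3).tolist())
    for th in("brew_scale","plate_mid","tare_top","carafe","carafe_mouth","dripper","dosing_cup","bowl","timer","cupping_spoon","saucer"):
        print(th,[(np.round(d["at"],1).tolist(),round(d["conf"],2)) for d in robot.spot_point(n,th)][:4])
E
```

```text
pics
{'time': np.float64(0.0), 'q': array([ 1.127,  0.528,  1.434, -0.   ,  1.181, -0.179]), 'joint_velocities': array([ 0.   , -0.001, -0.   ,  0.   , -0.   ,  0.001]), 'joint_torque': array([ -0.   , -44.004, -17.66 ,   0.063,   0.058,  -0.   ]), 'position': array([0.163, 0.603, 0.222]), 'tool_rot': array([ 0.132,  0.991, -0.001, -0.   ]), 'ft_force': array([ 0.024, -0.362, -0.197]), 'moment': array([-0.018, -0.005,  0.001]), 'grip_width': np.float64(0.087)}
side [[475.0, 0.0, 324.3], [0.0, 475.0, 239.5], [0.0, 0.0, 1.0]] [0.537 1.336 0.919] [[-1.0, 0.024, -0.011], [0.022, 0.542, -0.84], [-0.014, -0.84, -0.543]]
brew_scale [([383.4, 373.8], 0.98), ([304.4, 257.8], 0.83)]
plate_mid [([388.0, 378.5], 0.69)]
tare_top [([325.8, 249.1], 0.49), ([354.4, 355.9], 0.46)]
carafe [([291.7, 255.9], 0.91), ([329.9, 216.6], 0.31)]
carafe_mouth [([293.0, 234.8], 0.7)]
dripper [([291.4, 236.2], 0.85), ([371.3, 241.3], 0.69), ([384.1, 298.3], 0.67)]
dosing_cup [([332.5, 318.5], 0.86)]
bowl [([304.9, 207.4], 0.65)]
timer [([327.7, 213.9], 0.8)]
cupping_spoon []
saucer [([269.5, 315.5], 0.76)]
top [[500.1, 0.0, 329.3], [0.0, 500.1, 242.0], [0.0, 0.0, 1.0]] [0.411 0.073 1.342] [[0.022, -1.0, 0.004], [-0.995, -0.022, -0.098], [0.098, -0.002, -0.995]]
brew_scale [([339.1, 226.8], 0.9), ([149.6, 299.8], 0.86)]
plate_mid [([137.9, 300.2], 0.78), ([345.0, 217.3], 0.63)]
tare_top [([353.7, 250.7], 0.6), ([162.1, 271.3], 0.41)]
carafe [([345.7, 211.8], 0.62)]
carafe_mouth []
dripper [([382.6, 316.5], 0.75), ([357.8, 212.3], 0.7)]
dosing_cup [([238.8, 258.8], 0.78), ([357.3, 208.1], 0.71), ([352.5, 253.8], 0.46)]
bowl [([485.9, 230.1], 0.9)]
timer [([457.0, 268.9], 0.61), ([357.0, 208.5], 0.51)]
cupping_spoon [([217.2, 217.7], 0.59), ([341.6, 231.1], 0.57), ([240.2, 260.2], 0.57), ([457.4, 267.4], 0.51)]
saucer [([242.0, 188.6], 0.6)]
```

View pics/side0.png

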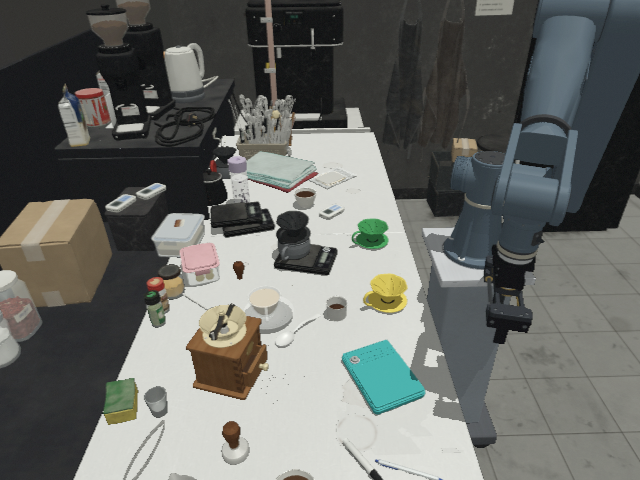

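View pics/top0.png

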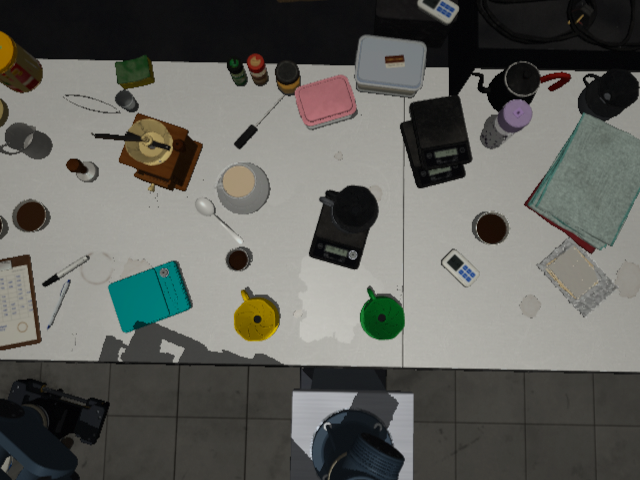

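The side picture shows the dripper on the carafe at (293,225) and the black scale at (307,258).

What could be confused with the targets, by pixel in the top picture:
- **Dripper:** black on the carafe (355,208), green (382,316) or yellow (257,317). I choose black.
- **Scale:** black (340,235), turquoise (150,297) or the stacked black scales (437,140). I choose the one at (340,235), which carries the carafe.

I'll check that choice in close crops.

```bash
python3 - <<'E'
import cv2,numpy as np
a=np.load("top0.npz");b=np.load("side0.npz")
A=cv2.resize(a["color"][165:285,290:410,::-1],(480,480),interpolation=cv2.INTER_CUBIC)
B=cv2.resize(b["color"][195:285,250:350,::-1],(533,480),interpolation=cv2.INTER_CUBIC)
B=B[:, :318] if 0 else B
im=np.hstack([A,B]); im=cv2.resize(im,(800,int(480*800/im.shape[1])));cv2.imwrite("pics/crop0.png",cv2.convertScaleAbs(im,alpha=1.8))
E
cat > h.py <<'E'
import numpy as np,cv2
def cloud(c):
    z=c["z_map"];K=c["camera_matrix"];v,u=np.mgrid[:480,:640]
    P=np.stack([(u-K[0,2])/K[0,0]*z,(v-K[1,2])/K[1,1]*z,z],-1)
    W=(P-c["t"])@c["R"]; W[z==0]=np.nan
    return W
def proj(c,X):
    p=np.atleast_2d(X)@c["R"].T+c["t"]; p=p@c["camera_matrix"].T
    return p[:,:2]/p[:,2:]
def ray(c,uv,z):
    d=np.linalg.inv(c["camera_matrix"])@np.array([uv[0],uv[1],1.]);d=c["R"].T@d;o=-c["R"].T@c["t"]
    return o+d*(z-o[2])/d[2]
E
python3 - <<'E'
from h import *
a=dict(np.load("top0.npz"))
W=cloud(a)
print(np.nanmedian(W[300:350,300:350,2]))
# strip/tare
for uv,z in [((353.7,250.7),.03),((345,217.3),.026),((357.8,212.3),.083)]: print(ray(a,uv,z).round(4))
b=dict(np.load("side0.npz"));
for uv,z in [((325.8,249.1),.03),((293,234.8),.083),((291.4,236.2),.083)]: print(ray(b,uv,z).round(4))
np.set_printoptions(linewidth=250)
print((W[180:275:3,305:385:3,2]*1000).round(0).astype(int))
E
```

```text
0.0006449677561064338
[0.5196 0.0059 0.03  ]
[0.6084 0.0303 0.026 ]
[ 6.135e-01 -2.000e-04  8.300e-02]
[0.5107 0.019  0.03  ]
[0.6182 0.0089 0.083 ]
[0.6232 0.0174 0.083 ]
[[                   1                    0                    1                    1                    2                    2                    2                   -3                    0                    2                    2
                     3                   -2                    0                   -1                   -4                    1                    1                    1                   -1                    6                   -3
                     1                    3                    2                    1                   -4]
 [                   1                    1                    3                   -1                    4                    2                    2                    2                    6                   -1                    0
                     8                    2                   -2                    3                    5               
[... 16801 characters left out ...]
                   -1                    1                    3]
 [                   1                   -4                    2                    1                    0                    0                   -1                   -4                    1                    9                    1
                     4                    3                   -1                    3                    6                    0                    3                    5                    2                   -5                   -3
                    -1                    0                    0                    1                   -5]]<stdin>:10: RuntimeWarning: invalid value encountered in cast
```

View pics/crop0.png

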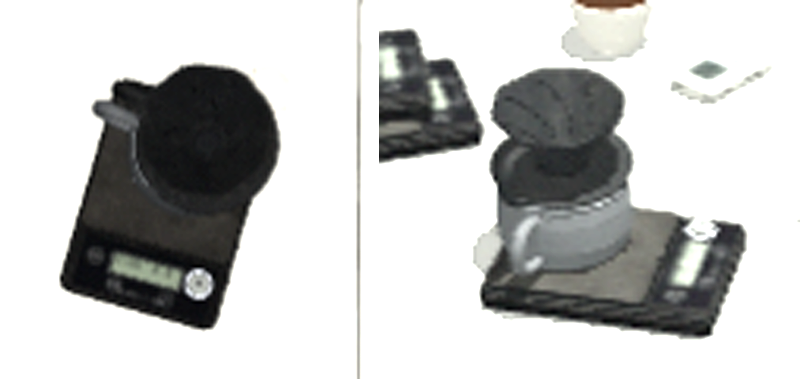

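The crop confirms it. The black dripper sits askew on the grey carafe, on the black scale with the display. The light tare key is at about (339,236) in the top picture. Next I'll measure the geometry.

```bash
cat >> h.py <<'E'
def ortho(c,z,x0=.46,x1=.74,y0=-.12,y1=.16,s=2):  # s px per mm ; image up = +x, left=+y
    n=int((x1-x0)*1000*s);m=int((y1-y0)*1000*s)
    X=x1-(np.arange(n)+.5)/1000/s;Y=y1-(np.arange(m)+.5)/1000/s
    g=np.stack(np.broadcast_arrays(X[:,None],Y[None,:],np.float64(z)),-1).reshape(-1,3)
    uv=proj(c,g).reshape(n,m,2).astype(np.float32)
    im=cv2.remap(np.ascontiguousarray(c["color"][:,:,::-1]),uv[...,0],uv[...,1],cv2.INTER_CUBIC)
    for k in range(int(x0*100),int(x1*100)+1,2):
        r=int((x1-k/100)*1000*s); cv2.line(im,(0,r),(6,r),(0,0,255),1); cv2.putText(im,str(k*10),(8,r+4),0,.35,(0,0,255),1)
    for k in range(int(y0*100),int(y1*100)+1,2):
        q=int((y1-k/100)*1000*s); cv2.line(im,(q,0),(q,6),(0,0,255),1); cv2.putText(im,str(k*10),(q-8,16),0,.35,(0,0,255),1)
    return im
def circ(P):
    A=np.c_[2*P,np.ones(len(P))];s=np.linalg.lstsq(A,(P**2).sum(1),rcond=None)[0]
    return s[0],s[1],np.sqrt(s[2]+s[0]**2+s[1]**2)
E
python3 - <<'E'
from h import *
a=dict(np.load("top0.npz"));b=dict(np.load("side0.npz"))
A=ortho(a,.026);B=ortho(b,.026)
cv2.imwrite("pics/ortho0.png",cv2.resize(cv2.convertScaleAbs(np.hstack([A,B]),alpha=1.8),(800,400)))
cv2.imwrite("pics/orthoA.png",cv2.convertScaleAbs(A,alpha=1.8))
E
```

```text
(no output)
```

View pics/orthoA.png

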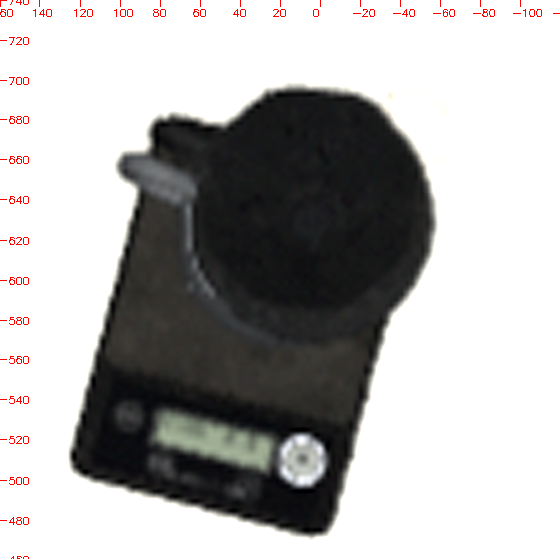

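View pics/ortho0.png

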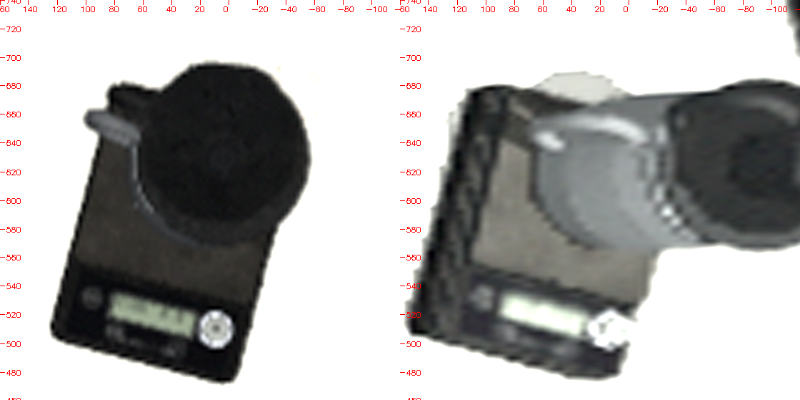

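```bash
python3 - <<'E'
from h import *
a=dict(np.load("top0.npz"));b=dict(np.load("side0.npz"))
zz=.020
for nm,c in (("top",a),("side",b)):
    im=ortho(c,zz); g=im.min(2) if 0 else cv2.cvtColor(im,cv2.COLOR_BGR2GRAY)
    s=2;x1=.74;y1=.16
    m=g<85 if nm=="top" else g<75
    X=lambda r:(x1-(r+.5)/1000/s)*1000
    Y=lambda q:(y1-(q+.5)/1000/s)*1000
    L=[];R=[];Bt=[]
    for xx in range(520,640,2):
        r=int((x1*1000-xx)*s)
        q=np.where(m[r,30:])[0]+30
        if len(q):L.append((xx,Y(q[0]-.5)))
        if xx<570: R.append((xx,Y(q[-1]+.5)))
    for yy in range(10,110,2):
        q=int((y1*1000-yy)*s); r=np.where(m[30:,q])[0]+30
        Bt.append((X(r[-1]+.5),yy))
    def fl(P):
        P=np.array(P,float);v=cv2.fitLine(P.astype(np.float32),cv2.DIST_HUBER,0,.01,.01).ravel();return v
    for n,P in(("L",L),("R",R),("B",Bt)):
        v=fl(P);print(nm,n,v.round(2),"ang",np.degrees(np.arctan2(v[1],v[0])).round(2))
    # tare key blob
    o=ortho(c,.030); g=cv2.cvtColor(o,cv2.COLOR_BGR2GRAY).astype(int)
    sub=g[420:500,260:350]; mm=sub>np.percentile(sub,99)*0.55
    n,lab,st,ce=cv2.connectedComponentsWithStats(mm.astype(np.uint8))
    for i in range(1,n):
        if st[i,4]>200: print(nm,"key",st[i],X(ce[i,1]+420),Y(ce[i,0]+260))
E
```

```text
top L [ 9.700e-01 -2.500e-01  5.790e+02  1.081e+02] ang -14.68
top R [ 9.700e-01 -2.600e-01  5.468e+02 -2.500e+01] ang -14.79
top B [2.6000e-01 9.7000e-01 4.8785e+02 6.6400e+01] ang 75.2
top key [  20   16   44   50 1615] 509.2729102167183 9.100773993808042
top key [ 78  42  12  38 223] 496.71860986547085 -13.142376681614332
side L [ 9.7000e-01 -2.5000e-01  5.7835e+02  1.3076e+02] ang -14.66
side R [ 9.4000e-01 -3.3000e-01  5.4388e+02 -2.1280e+01] ang -19.11
side B [2.500e-01 9.700e-01 4.848e+02 6.105e+01] ang 75.79
side key [   0    0   90   80 4624] 508.67971453287197 3.020004325259534
```

```bash
cat >> h.py <<'E'
from scipy.optimize import least_squares
def fitc(P,r,c0):
    f=lambda p:np.hypot(P[:,0]-p[0],P[:,1]-p[1])-r
    s=least_squares(f,c0,loss="soft_l1",f_scale=.002);return s.x,np.std(f(s.x)),len(P)
def sil(c,zlo,zhi,reg=(.5,.72,-.1,.12)):
    W=cloud(c);m=(W[...,0]>reg[0])&(W[...,0]<reg[1])&(W[...,1]>reg[2])&(W[...,1]<reg[3])&(W[...,2]>zlo)&(W[...,2]<zhi)
    return W[m]
E
python3 - <<'E'
from h import *
a=dict(np.load("top0.npz"));b=dict(np.load("side0.npz"))
np.set_printoptions(suppress=True,precision=4)
# carafe body from side cloud
for lo,hi in((.035,.055),(.05,.075)):
    P=sil(b,lo,hi)
    P=P[(P[:,1]<.075)]
    for rr in(.048,.050,.052):
        print("body",lo,rr,fitc(P[:,:2],rr,[.63,.01]))
    print("free",circ(P[:,:2]))
    h,xe,ye=np.histogram2d(P[:,0],P[:,1],bins=[np.arange(.54,.72,.01),np.arange(-.06,.1,.01)]);print(h.astype(int)[::-1,::-1])
# dripper top rim from top cloud: cone inner surface fit  r = k*(z)...
for nm,c in(("top",a),("side",b)):
    P=sil(c,.098,.16)
    print(nm,len(P),P.min(0),P.max(0))
    np.save(nm+"_d.npy",P)
E
```

```text
body 0.035 0.048 (array([0.6159, 0.0229]), np.float64(0.0029519978819014603), 136)
body 0.035 0.05 (array([0.6162, 0.0206]), np.float64(0.0026053257050737484), 136)
body 0.035 0.052 (array([0.6165, 0.0184]), np.float64(0.0023900288398029618), 136)
free (np.float64(0.6167949826694435), np.float64(0.01769676295502509), np.float64(0.05280218856685901))
[[ 0  0  0  0  0  0  0  0  0  0  0  0  0  0  0]
 [ 0  0  0  0  0  0  0  0  0  0  0  0  0  0  0]
 [ 0  0  0  0  0  0  0  0  0  0  0  0  0  0  0]
 [ 0  0  0  0  0  0  0  0  0  0  0  0  0  0  0]
 [ 0  0  0  0  7  3  1  0  0  0  0  0  0  0  0]
 [ 0  0  0  2  1  0  0  0  0  0  0  0  0  0  0]
 [ 0  3  7  1  0  0  0  0  0  0  0  0  0  0  0]
 [ 0  3 11  0  0  0  0  0  0  0  0  0  0  0  0]
 [ 0  5 11  0  0  0  0  0  0  0  0  0  0  0  0]
 [ 0  6  8  0  0  0  0  0  0  0  0  0  0  0  0]
 [ 0  6  6  0  0  0  0  0  0  0  0  0  0  0  0]
 [ 0  1 13  0  0  0  0  0  0  0  0  0  0  0  0]
 [ 0  0  6  9  0  0  0  0  0  0  0  1  0  0  0]
 [ 0  0  0  6  7  0  0  0  0  0  0  0  0  0  0]
 [ 0  0  0  0  3  5  2  2  0  0  0  0  0  0  0]
 [ 0  0  0  0  0  0  0  0  0
[... 650 characters left out ...]
  0  0]
 [ 0  0  0 11  6  0  0  0  0  0  0  0  0  0  0]
 [ 0  0  4  5  0  0  0  0  0  0  0  0  0  0  0]
 [ 0  2 19  0  0  0  0  0  0  0  0  0  0  0  0]
 [ 0  3 20  0  0  0  0  0  0  0  0  0  0  0  0]
 [ 0  8 13  0  0  0  0  0  0  0  0  0  0  0  0]
 [ 0  7 14  0  0  0  0  0  0  0  0  0  0  0  0]
 [ 0  2 17  0  0  0  0  0  0  0  0  0  0  0  0]
 [ 0  0  6 15  0  0  0  0  0  0  0  0  0  0  0]
 [ 0  0  0 13 12  0  0  0  0  0  0  0  0  0  0]
 [ 0  0  0  0  4 10  3  2  0  0  0  0  0  0  0]
 [ 0  0  0  0  0  0  0  0  0  0  0  0  0  0  0]
 [ 0  0  0  0  0  0  0  0  0  0  0  0  0  0  0]]
top 1444 [ 0.5673 -0.05    0.0981] [0.671  0.0841 0.1553]
side 606 [ 0.5668 -0.0434  0.0982] [0.6694 0.0853 0.1492]
```

```bash
python3 - <<'E'
from h import *
a=dict(np.load("top0.npz"));b=dict(np.load("side0.npz"))
A=ortho(a,.023,.47,.56,-.03,.14,s=4.5);B=ortho(b,.023,.47,.56,-.03,.14,s=4.5)
cv2.imwrite("pics/strip.png",cv2.convertScaleAbs(np.vstack([A,B]),alpha=2)[:, :795]); print(A.shape)
E
```

```text
(405, 765, 3)
```

View pics/strip.png

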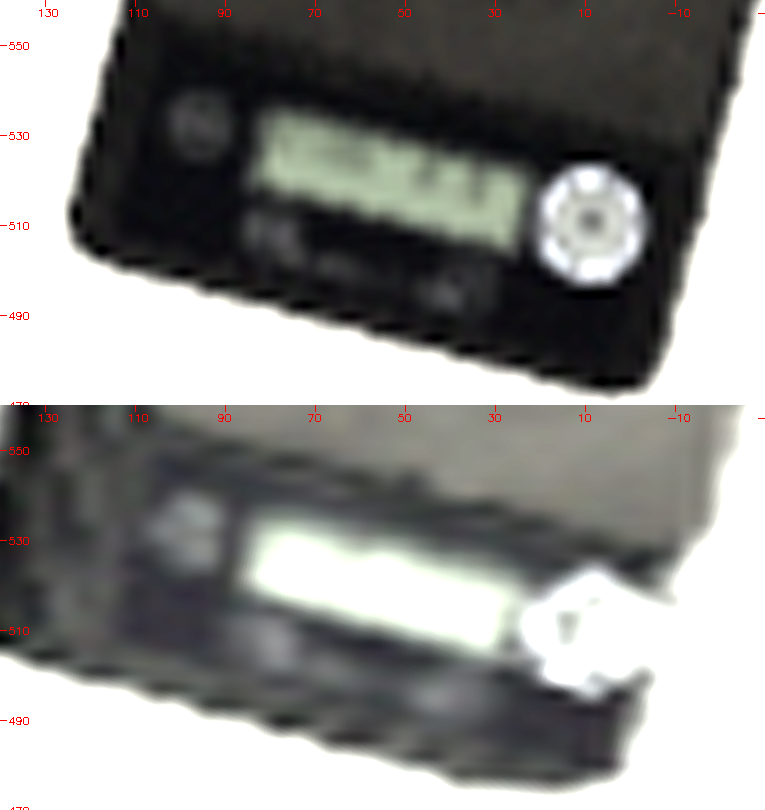

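```bash
cat >> h.py <<'E'
def conefit(P,c0=(.618,.008),excl=None):
    # points inside the cone; axis through (cx,cy,.141) with tilt (tx,ty); r = r0 + k*h, h measured from .141
    def res(p,P=P):
        ax=np.array([p[2],p[3],1.]);ax/=np.linalg.norm(ax)
        d=P-np.array([p[0],p[1],.141]);h=d@ax;rr=np.linalg.norm(d-h[:,None]*ax,axis=1)
        return (rr-p[4]-p[5]*h)/np.sqrt(1+p[5]**2)
    s=least_squares(res,[*c0,0,0,.05,.8],loss="soft_l1",f_scale=.002)
    J=s.jac;cov=np.linalg.inv(J.T@J)*np.median(np.abs(s.fun))**2*2
    return s.x,np.sqrt(np.diag(cov)),s.fun
E
python3 - <<'E'
from h import *
np.set_printoptions(suppress=True,precision=4)
P=np.load("top_d.npy")
ok=np.hypot(P[:,0]-.618,P[:,1]-.008)<.046
x,e,r=conefit(P[ok]);print("top",x,e,np.std(r),ok.sum())
print("flange-level axis",x[:2]-.058*x[2:4])
m=ok.copy();
# flange plane: top cloud z .075-.105 outside cone
a=dict(np.load("top0.npz"));b=dict(np.load("side0.npz"))
for nm,c in(("top",a),("side",b)):
    Q=sil(c,.072,.11); d=np.hypot(Q[:,0]-.615,Q[:,1]-.008)
    Q=Q[d>.04] if nm=="top" else Q
    ang=np.degrees(np.arctan2(Q[:,1]-.008,Q[:,0]-.615)); d=np.hypot(Q[:,0]-.615,Q[:,1]-.008)
    for k in range(-180,180,20):
        s=(ang>=k)&(ang<k+20)
        if s.sum()>3: print(nm,k,s.sum(),"z med",np.median(Q[s,2]).round(4),"dmax",np.percentile(d[s],95).round(4))
E
```

```text
top [ 0.6194  0.011  -0.0065  0.0812  0.046   0.7197] [0.0001 0.0001 0.0056 0.0056 0.0001 0.0061] 0.0015753109522967863 1007
flange-level axis [0.6198 0.0063]
top -180 27 z med 0.0911 dmax 0.0517
top -160 29 z med 0.0932 dmax 0.0534
top -140 28 z med 0.0946 dmax 0.0543
top -120 22 z med 0.0947 dmax 0.056
top -100 19 z med 0.0952 dmax 0.0585
top -80 6 z med 0.0971 dmax 0.059
top 40 8 z med 0.094 dmax 0.0756
top 60 75 z med 0.0812 dmax 0.0933
top 80 18 z med 0.0823 dmax 0.0606
top 100 29 z med 0.0864 dmax 0.0584
top 120 30 z med 0.0859 dmax 0.0554
top 140 30 z med 0.088 dmax 0.053
top 160 30 z med 0.0913 dmax 0.0517
side -180 28 z med 0.0899 dmax 0.053
side -160 24 z med 0.0902 dmax 0.0515
side -140 10 z med 0.1022 dmax 0.0577
side -120 9 z med 0.1043 dmax 0.0303
side -100 13 z med 0.1046 dmax 0.0296
side -80 7 z med 0.1059 dmax 0.0275
side -60 6 z med 0.108 dmax 0.026
side -40 23 z med 0.0921 dmax 0.0605
side -20 19 z med 0.0905 dmax 0.0589
side 0 26 z med 0.088 dmax 0.0587
side 20 26 z med 0.0878 dmax 0.0583
side 40 40 z med 0.0865 dmax 0.0654
side 60 91 z med 0.0847 dmax 0.0912
side 80 57 z med 0.0841 dmax 0.0616
side 100 56 z med 0.0845 dmax 0.0615
side 120 43 z med 0.0855 dmax 0.0585
side 140 35 z med 0.0867 dmax 0.0556
side 160 33 z med 0.0882 dmax 0.0531
```

Estimates in mm, in the top camera's frame:

| Quantity | x | y |
|---|---|---|
| plate_mid | 603 | 31 |
| carafe axis | 616 | 16 |
| dripper axis | 620 | 6.5 |
| tare key | 509.5 | 9 |

The dripper leans about 4.6° with its high side toward -y, so it needs a tap toward +y. I'll swing over with the fingers shut.

Call:
{"op": "move_arm", "data": {
  "rows": [26, -38, 0, 0, 0, -0.063, 1, 26, -38, 0, 0, 0, -0.063, 1, 26, -38, 0, 0, 0, -0.063, 1, 26, -38, 0, 0, 0, -0.063, 1, 26, -38, 0, 0, 0, -0.063, 1, 26, -38, 0, 0, 0, -0.063, 1, 26, -38, 0, 0, 0, -0.063, 1, 26, -38, 0, 0, 0, -0.063, 1, 26, -38, 0, 0, 0, -0.063, 1],
  "grip_force": 10
}}

```text
time: 2.1
position: [0.3985, 0.2597, 0.2229]
tool_rot: [0.405, 0.914, 0.0, 0.0]
ft_force: [0.1, 0.4, -0.7]
grip_width: 0.0228
```

Call:
{"op": "move_arm", "data": {
  "rows": [26, -38, 0, 0, 0, -0.063, 1, 26, -38, 0, 0, 0, -0.063, 1, 26, -38, 0, 0, 0, -0.063, 1, 26, -38, 0, 0, 0, -0.063, 1, 26, -38, 0, 0, 0, -0.063, 1, 26, -38, 0, 0, 0, -0.063, 1, 26, -38, 0, 0, 0, -0.063, 1, 26, -38, 0, 0, 0, -0.063, 1, 26, -38, 0, 0, 0, -0.063, 1, 0, -7, 0, 0.143, 0.025, 0, 1, 0, 0, 0, 0.143, 0.025, 0, 1, 0, 0, 0, 0.143, 0.025, 0, 1]
}}

```text
time: 3.3
position: [0.6323, -0.0886, 0.2236]
tool_rot: [0.628, 0.747, 0.141, -0.166]
ft_force: [0.5, -0.0, 0.0]
grip_width: 0.0004
```

```bash
cat > look.py <<'E'
import sys
from rig import robot
from h import *
def shot(tag):
    d={}
    for n in("top","side"):
        c=robot.camera(n);np.savez(f"{n}{tag}.npz",**c);d[n]=c
    A=ortho(d["top"],.083,.46,.74,-.15,.13,s=1.42)
    B=d["side"]["color"][185:285,240:340,::-1];B=cv2.resize(B,(397,397),interpolation=cv2.INTER_CUBIC)
    A=cv2.resize(A,(397,397));cv2.imwrite(f"pics/s{tag}.png",cv2.convertScaleAbs(np.hstack([A,B]),alpha=1.8))
    return d
if __name__=="__main__":
    tag=sys.argv[1]; shot(tag)
    o=robot.get_obs();print(o["time"],o["position"].round(4),o["tool_rot"].round(3),o["q"].round(2),o["ft_force"].round(2),o["grip_width"])
E
python3 look.py 1
```

```text
3.4 [ 0.6316 -0.0922  0.2202] [ 0.631  0.745  0.139 -0.166] [-0.49  0.65  1.29  0.34  1.49 -0.73] [-0.02 -1.32 -0.67] 0.0003956978912474009
```

View pics/s1.png

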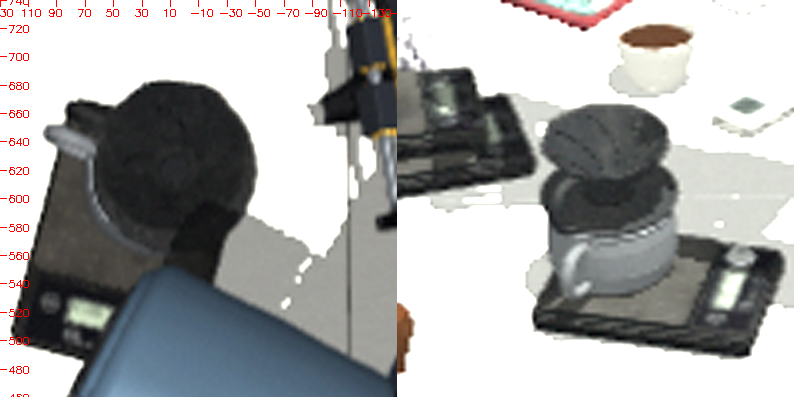

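The hand hangs to the right of the dripper (at about (370,80) in the top half of the picture) with free space below it. The dripper hasn't moved. I'll lower to flange height.

Call:
{"op": "move_arm", "data": {
  "rows": [0, 0, -35, 0, 0, 0, 1, 0, 0, -35, 0, 0, 0, 1, 0, 0, -35, 0, 0, 0, 1, 0, 0, -25, 0, 0, 0, 1, 0, 0, -12, 0, 0, 0, 1, 0, 0, 0, 0, 0, 0, 1, 0, 0, 0, 0, 0, 0, 1]
}}

```text
time: 4.1
position: [0.6323, -0.0874, 0.0817]
tool_rot: [0.628, 0.748, 0.139, -0.164]
ft_force: [0.2, -0.3, -0.8]
grip_width: 0.0001
```

```bash
python3 look.py 2
```

```text
4.2 [ 0.6327 -0.088   0.0823] [ 0.628  0.748  0.139 -0.164] [-0.48  0.81  1.38  0.36  1.25 -0.82] [ 0.64 -0.13  0.08] 0.0004328182456356251
```

View pics/s2.png

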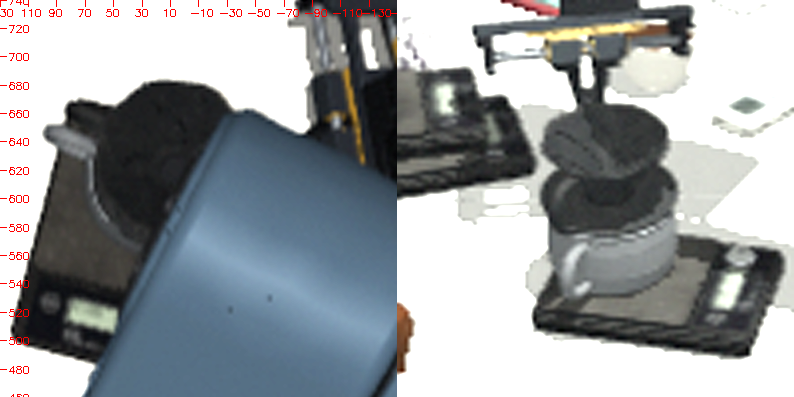

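The side view shows the shut fingers behind the dripper at about (590,90) in the picture, clear of it. Now the approach along +y, then slow taps.

Call:
{"op": "move_arm", "data": {
  "rows": [-0.8, 5, 0, 0, 0, 0, 1, -0.8, 5, 0, 0, 0, 0, 1, -0.8, 5, 0, 0, 0, 0, 1, -0.4, 3, 0, 0, 0, 0, 1, -0.3, 2, 0, 0, 0, 0, 1, -0.3, 2, 0, 0, 0, 0, 1, -0.3, 2, 0, 0, 0, 0, 1, -0.3, 2, 0, 0, 0, 0, 1, 0, 0, 0, 0, 0, 0, 1]
}}

```text
time: 5.1
position: [0.6274, -0.0615, 0.0805]
tool_rot: [0.628, 0.747, 0.139, -0.166]
ft_force: [-0.7, 0.9, -0.2]
grip_width: 0.0002
```

```bash
python3 look.py 3; cat > meas.py <<'E'
import sys
from h import *
np.set_printoptions(suppress=True,precision=4)
t=sys.argv[1];dc=[float(v) for v in sys.argv[2:4]] if len(sys.argv)>3 else (.618,.008)
for n in("top","side"):
    c=dict(np.load(f"{n}{t}.npz"))
    P=sil(c,.098,.16);P=P[np.hypot(P[:,0]-dc[0],P[:,1]-dc[1])<.046]
    if n=="top" and len(P)>150:
        x,e,r=conefit(P,dc);print("cone",x,len(P),"base",x[:2]-.058*x[2:4])
b=c
P=sil(b,.035,.075);P=P[P[:,1]<.082+dc[1]-.008]
f,s,k=fitc(P[:,:2],.052,[.62,.01]);r=np.abs(np.hypot(*(P[:,:2]-f).T)-.052)<.005
print("carafe(side)",fitc(P[r,:2],.052,f))
Q=sil(b,.072,.098)
d=np.hypot(Q[:,0]-f[0],Q[:,1]-f[1]);Q=Q[(d<.056)&(d>.028)]
# plane flange
A=np.c_[Q[:,:2]-f,np.ones(len(Q))]
w=np.ones(len(Q))
s=least_squares(lambda p:A@p-Q[:,2],[0,0,.087],loss="soft_l1",f_scale=.002).x
print("flange plane slope,z",s,len(Q))
E
python3 meas.py 0; python3 meas.py 1;python3 meas.py 3
```

```text
5.2 [ 0.6275 -0.0618  0.0805] [ 0.629  0.747  0.139 -0.165] [-0.45  0.8   1.41  0.37  1.22 -0.8 ] [ 0.25 -0.49  0.33] 0.0003878532424120847
cone [ 0.6194  0.011  -0.0065  0.0812  0.046   0.7197] 1007 base [0.6198 0.0063]
carafe(side) (array([0.6165, 0.0178]), np.float64(0.002151124914031341), 295)
flange plane slope,z [ 0.0125 -0.1289  0.088 ] 319
cone [ 0.6194  0.011  -0.008   0.08    0.046   0.7194] 1003 base [0.6199 0.0063]
carafe(side) (array([0.6166, 0.0182]), np.float64(0.00219091668407656), 289)
flange plane slope,z [ 0.0139 -0.1445  0.0877] 323
cone [0.6189 0.0088 0.0053 0.1689 0.0454 0.6241] 400 base [ 0.6186 -0.001 ]
carafe(side) (array([0.6167, 0.0183]), np.float64(0.0021314407645229086), 291)
flange plane slope,z [ 0.0097 -0.1335  0.0876] 321
```

View pics/s3.png

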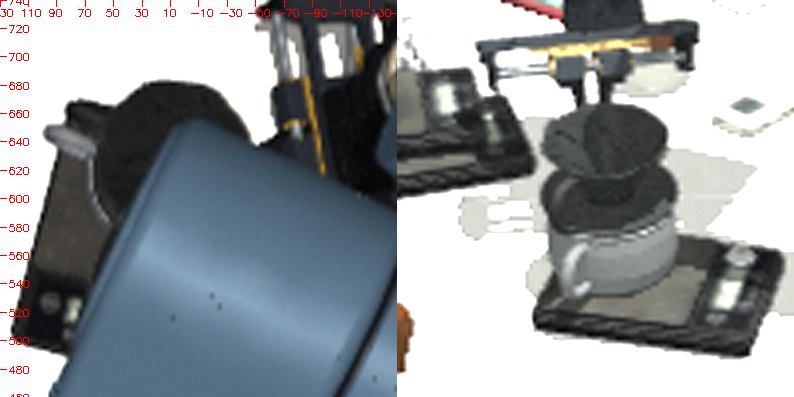

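Call:
{"op": "move_arm", "data": {
  "rows": [0, 1.5, 0, 0, 0, 0, 1, 0, 1.5, 0, 0, 0, 0, 1, 0, 1.5, 0, 0, 0, 0, 1, 0, 1.5, 0, 0, 0, 0, 1, 0, 0, 0, 0, 0, 0, 1]
}}

```text
time: 5.7
position: [0.6279, -0.0562, 0.0805]
tool_rot: [0.629, 0.747, 0.139, -0.165]
ft_force: [-0.3, -2.1, 0.1]
grip_width: 0.0006
```

```bash
python3 look.py 4; python3 meas.py 4
```

```text
5.8 [ 0.6278 -0.0562  0.0805] [ 0.629  0.747  0.139 -0.165] [-0.44  0.8   1.42  0.38  1.21 -0.8 ] [ 1.16 -2.61 -0.29] 0.0005514368779822153
cone [0.6189 0.0103 0.0041 0.0966 0.0454 0.6212] 363 base [0.6187 0.0047]
carafe(side) (array([0.6164, 0.0183]), np.float64(0.0021215333237126067), 284)
flange plane slope,z [ 0.0151 -0.1271  0.0878] 321
```

View pics/s4.png

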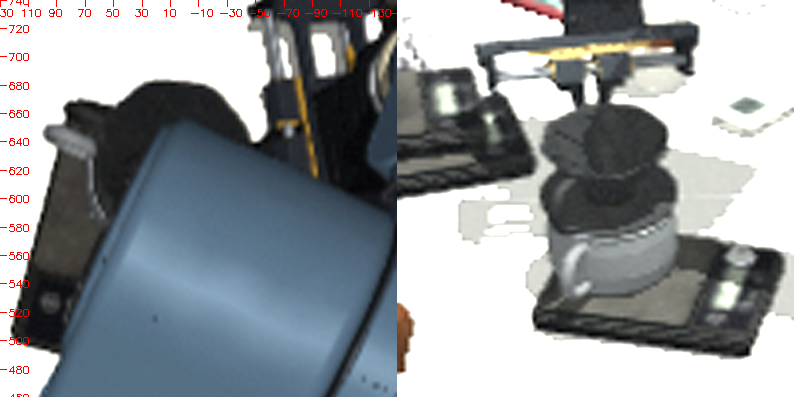

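Call:
{"op": "move_arm", "data": {
  "rows": [0, 1, 0, 0, 0, 0, 1, 0, 1, 0, 0, 0, 0, 1, 0, 1, 0, 0, 0, 0, 1, 0, 0, 0, 0, 0, 0, 1]
}}

```text
time: 6.2
position: [0.6272, -0.0522, 0.0806]
tool_rot: [0.628, 0.747, 0.139, -0.166]
ft_force: [0.2, 0.7, 0.4]
grip_width: 0.0005
```

```bash
python3 look.py 5; python3 meas.py 5; python3 - <<'E'
from h import *
ims=[]
for t in(3,4,5):
    c=np.load(f"side{t}.npz");ims.append(cv2.resize(c["color"][205:270,265:325,::-1],(266,288),interpolation=cv2.INTER_CUBIC))
cv2.imwrite("pics/cmp5.png",cv2.convertScaleAbs(np.hstack(ims),alpha=2))
E
```

```text
6.3 [ 0.6274 -0.0524  0.0806] [ 0.628  0.747  0.139 -0.166] [-0.43  0.8   1.42  0.38  1.21 -0.79] [-0.33  0.88 -0.3 ] 0.0007688363110476451
cone [0.6169 0.0142 0.0092 0.002  0.0491 0.6755] 342 base [0.6164 0.0141]
carafe(side) (array([0.6166, 0.0183]), np.float64(0.0022177630271929), 287)
flange plane slope,z [ 0.0049 -0.027   0.0847] 291
```

View pics/cmp5.png

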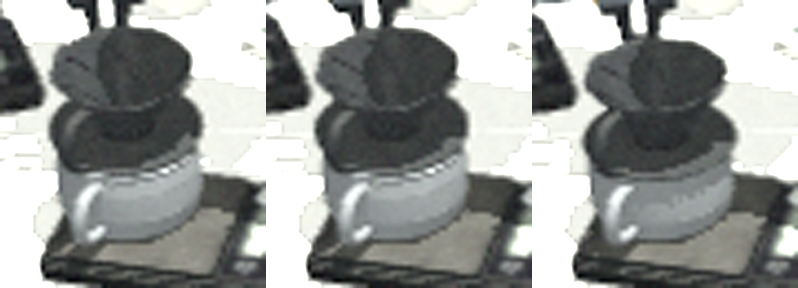

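The ring dropped in: the third frame shows the flange flat on the rim, and the cone tilt measures about 0. The carafe axis is about (616.5, 17) and the plate middle about (603, 32). I'll back off, turn the tool to face the diagonal push, and lower to carafe-body height.

Call:
{"op": "move_arm", "data": {
  "rows": [0, -15, 0, 0, 0, 0, 1, 0, -18, 0, 0, 0, 0, 1, 13, 0, 0, 0, 0, 0.135, 1, 13, 5, 0, 0, 0, 0.135, 1, 14, 8, 0, 0, 0, 0.135, 1, 13, 10, 0, 0, 0, 0.135, 1, 0, 0, -14, 0, 0, 0, 1, 0, 0, -14, 0, 0, 0, 1, 0, 0, 0, 0, 0, 0, 1, 0, 0, 0, 0, 0, 0, 1]
}}

```text
time: 7.3
position: [0.6788, -0.0639, 0.0514]
tool_rot: [0.408, 0.887, 0.09, -0.198]
ft_force: [-0.2, 0.5, 0.0]
grip_width: 0.0007
```

```bash
python3 look.py 6; python3 meas.py 6
```

```text
7.4 [ 0.68   -0.0639  0.0527] [ 0.407  0.887  0.09  -0.197] [-0.35  0.96  1.1   0.21  1.47 -1.12] [0.85 0.11 0.23] 1.0536230943469977e-05
carafe(side) (array([0.6171, 0.0178]), np.float64(0.002217305763885429), 286)
flange plane slope,z [-0.0011 -0.026   0.085 ] 275
```

View pics/s6.png

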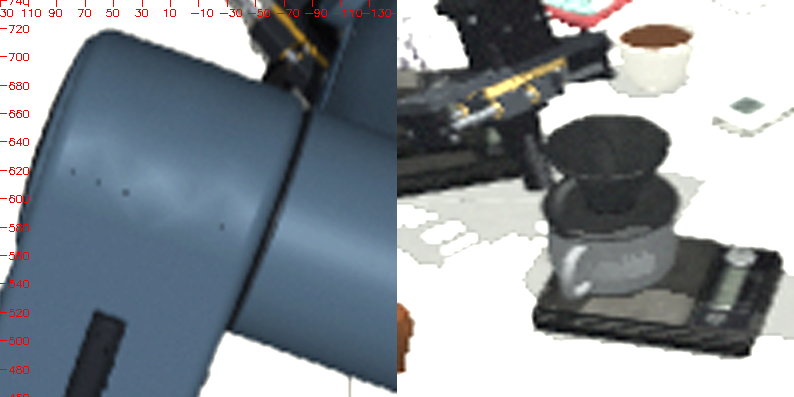

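Call:
{"op": "move_arm", "data": {
  "rows": [3, 3, 0, 0, 0, 0, 1, -3.3, 3.8, 0, 0, 0, 0, 1, -3.3, 3.8, 0, 0, 0, 0, 1, -3.3, 3.8, 0, 0, 0, 0, 1, -3.3, 3.8, 0, 0, 0, 0, 1, -3.3, 3.8, 0, 0, 0, 0, 1, -3.3, 3.8, 0, 0, 0, 0, 1, -1.3, 1.5, 0, 0, 0, 0, 1, -1.3, 1.5, 0, 0, 0, 0, 1, -1.3, 1.5, 0, 0, 0, 0, 1, 0, 0, 0, 0, 0, 0, 1]
}}

```text
time: 8.5
position: [0.6597, -0.0324, 0.0525]
tool_rot: [0.406, 0.888, 0.09, -0.197]
ft_force: [0.0, -0.3, 0.5]
grip_width: 0.0003
```

```bash
python3 look.py 7; python3 meas.py 7
```

```text
8.6 [ 0.66   -0.0326  0.0525] [ 0.407  0.888  0.09  -0.196] [-0.32  0.92  1.18  0.22  1.42 -1.11] [ 0.3  -0.15  0.22] 0.0003109596153712277
carafe(side) (array([0.6171, 0.0183]), np.float64(0.0021390052002212795), 286)
flange plane slope,z [ 0.0115 -0.0148  0.0851] 291
```

View pics/s7.png

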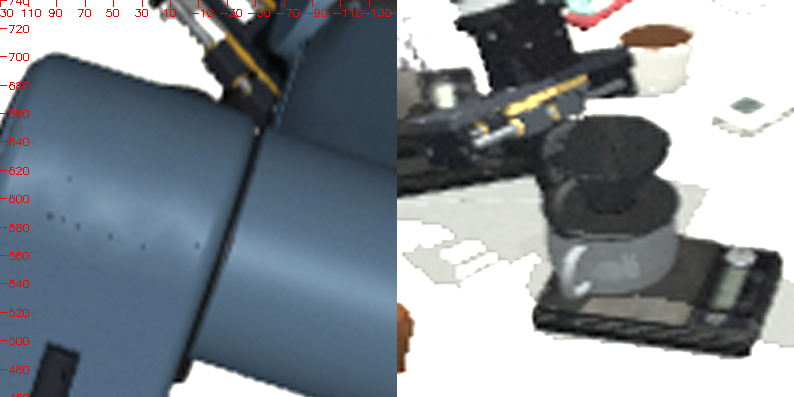

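The hand isn't touching yet and the dripper is still seated. I'll go on slowly.

Call:
{"op": "move_arm", "data": {
  "rows": [-1, 1.1, 0, 0, 0, 0, 1, -1, 1.1, 0, 0, 0, 0, 1, -1, 1.1, 0, 0, 0, 0, 1, -1, 1.1, 0, 0, 0, 0, 1, -1, 1.1, 0, 0, 0, 0, 1, -1, 1.1, 0, 0, 0, 0, 1, -1, 1.1, 0, 0, 0, 0, 1]
}}

```text
time: 9.3
position: [0.6528, -0.0248, 0.0525]
tool_rot: [0.407, 0.888, 0.09, -0.196]
ft_force: [1.3, -1.3, -0.3]
grip_width: 0.0007
```

```bash
python3 look.py 8; python3 meas.py 8
```

```text
9.4 [ 0.6526 -0.0246  0.0525] [ 0.406  0.888  0.09  -0.197] [-0.31  0.91  1.21  0.22  1.4  -1.11] [ 0.92 -0.76 -0.27] 0.0005121423292730978
carafe(side) (array([0.6112, 0.025 ]), np.float64(0.0021202509458821436), 288)
flange plane slope,z [-0.0001 -0.0268  0.0848] 297
```

Call:
{"op": "move_arm", "data": {
  "rows": [-1, 1.1, 0, 0, 0, 0, 1, -1, 1.1, 0, 0, 0, 0, 1, -1, 1.1, 0, 0, 0, 0, 1, -1, 1.1, 0, 0, 0, 0, 1, -1, 1.1, 0, 0, 0, 0, 1]
}}

```text
time: 9.9
position: [0.6477, -0.0192, 0.0525]
tool_rot: [0.406, 0.888, 0.09, -0.197]
ft_force: [1.7, -2.2, -0.2]
grip_width: 0.0007
```

```bash
python3 look.py 9; python3 meas.py 9; python3 - <<'E'
from h import *
ims=[]
for t in(0,9):
    c=dict(np.load(f"side{t}.npz"));ims.append(ortho(c,.026,.46,.72,-.08,.16,s=1.65))
cv2.imwrite("pics/cmp9.png",cv2.convertScaleAbs(np.hstack(ims),alpha=2))
E
```

```text
10.0 [ 0.6475 -0.019   0.0526] [ 0.406  0.888  0.09  -0.197] [-0.31  0.91  1.23  0.23  1.39 -1.1 ] [ 1.62 -1.48 -0.81] 0.0003087089320726698
carafe(side) (array([0.6063, 0.0298]), np.float64(0.0021258209677880394), 247)
flange plane slope,z [-0.0009 -0.0225  0.0845] 297
```

View pics/cmp9.png

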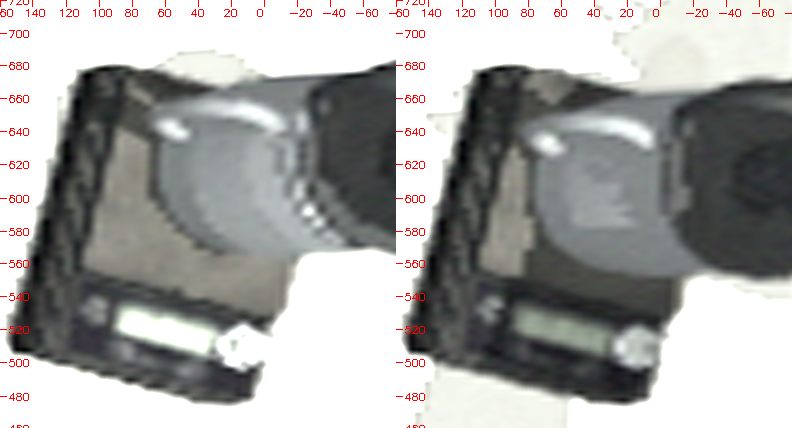

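The scale hasn't moved, and the carafe is now at about (606, 30) against a target of about (603, 33.5) in the side frame. One last nudge, then retreat.

Call:
{"op": "move_arm", "data": {
  "rows": [-1, 1.2, 0, 0, 0, 0, 1, -1, 1.2, 0, 0, 0, 0, 1, -1, 1.1, 0, 0, 0, 0, 1, 0, 0, 0, 0, 0, 0, 1, 2, -2.2, 0, 0, 0, 0, 1, 5, -5.5, 0, 0, 0, 0, 1, 15, -17, 0, 0, 0, 0, 1, 20, -23, 0, 0, 0, 0, 1, 0, 0, 40, 0, 0, 0, 1, 0, 0, 45, 0, 0, 0, 1, 0, 0, 45, 0, 0, 0, 1, 0, 0, 40, 0, 0, 0, 1]
}}

```text
time: 11.2
position: [0.687, -0.0638, 0.2247]
tool_rot: [0.407, 0.888, 0.09, -0.197]
ft_force: [0.9, 0.3, 0.1]
grip_width: 0.0006
```

```bash
python3 look.py 10; python3 meas.py 10
```

```text
11.3 [ 0.6901 -0.0645  0.2301] [ 0.406  0.889  0.091 -0.19 ] [-0.35  0.78  0.97  0.21  1.76 -1.06] [ 0.02 -0.38  0.58] 0.00047636710448240043
cone [ 0.606   0.0307 -0.0356 -0.0048  0.0494  0.7805] 521 base [0.6081 0.031 ]
carafe(side) (array([0.6032, 0.0332]), np.float64(0.0021917352592945197), 178)
flange plane slope,z [ 0.0108 -0.0303  0.0851] 299
```

View pics/s10.png

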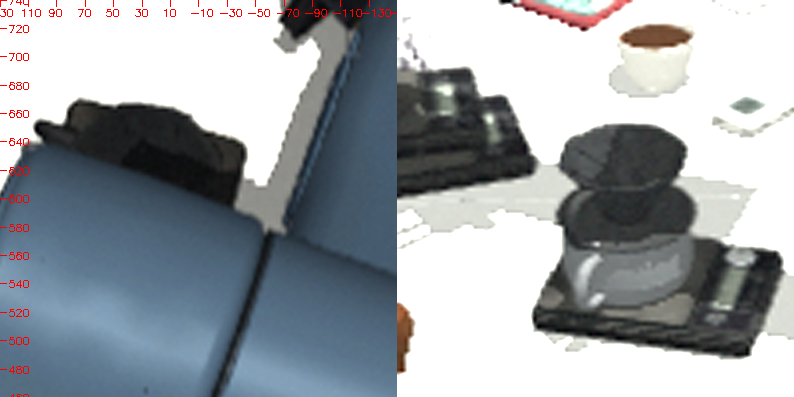

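The carafe measures (603.2, 33.2) and the dripper is seated. Next I'll carry the hand over toward the tare key, straighten it and lean it slightly toward the robot, away from the dripper. Then I'll check again with a free top view.

Call:
{"op": "move_arm", "data": {
  "rows": [-12, 3, 5, -0.081, -0.07, 0, 1, -13, 4, 5, -0.081, -0.07, 0, 1, -15, 6, 0, -0.081, -0.07, 0, 1, -15, 6, 0, -0.081, -0.07, 0, 1, -15, 7, 0, 0, 0, 0.1425, 1, -15, 7, 0, 0, 0, 0.1425, 1, -15, 7, 0, 0, 0, 0.1425, 1, -15, 7, 0, 0, 0, 0.1425, 1, -15, 7, 0, 0, 0, 0.1425, 1, -15, 7, 0, 0, 0, 0.1425, 1, -15, 7, 0, 0, -0.131, 0, 1, -15, 7, 0, 0, -0.131, 0, 1]
}}

```text
time: 12.5
position: [0.5122, 0.0116, 0.2325]
tool_rot: [0.002, 0.992, 0.0, 0.129]
ft_force: [-0.3, -0.1, 0.7]
grip_width: 0.0004
```

Call:
{"op": "move_arm", "data": {
  "rows": [0, 0, 0, 0, 0, 0, 1, 0, 0, 0, 0, 0, 0, 1]
}}

```text
time: 12.7
position: [0.5099, 0.0119, 0.2319]
tool_rot: [0.002, 0.992, 0.001, 0.125]
ft_force: [1.4, 0.0, 0.4]
grip_width: 0.0004
```

```bash
python3 look.py 11; python3 meas.py 11 .603 .032
```

```text
12.8 [0.5139 0.0109 0.2334] [ 0.002  0.992 -0.     0.128] [-0.23  0.27  1.88  0.09  0.74 -1.85] [ 0.12 -0.25  0.12] 0.00046048378511360176
cone [ 0.6051  0.0311 -0.0042 -0.01    0.0489  0.7218] 943 base [0.6053 0.0317]
carafe(side) (array([0.6034, 0.0342]), np.float64(0.002108757241748699), 295)
flange plane slope,z [ 0.0027 -0.0341  0.0852] 296
```

View pics/s11.png

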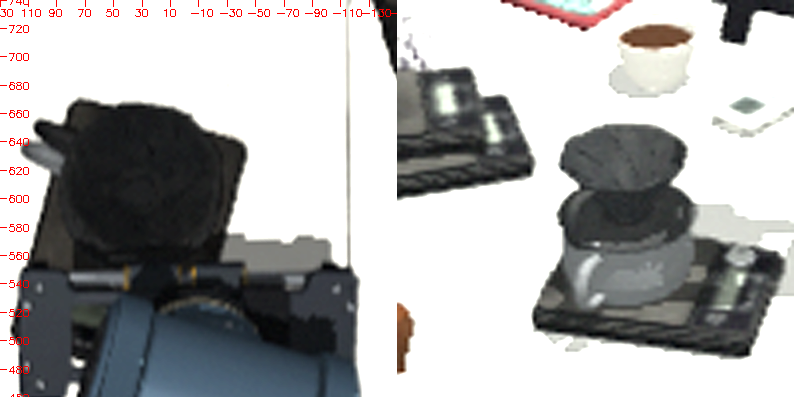

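Call:
{"op": "move_arm", "data": {
  "rows": [0, 0, -45, 0, 0, 0, 1, 0, 0, -45, 0, 0, 0, 1, 0, 0, -45, 0, 0, 0, 1, 0, 0, -35, 0, 0, 0, 1, 0, 0, -8, 0, 0, 0, 1, 0, 0, 0, 0, 0, 0, 1, 0, 0, 0, 0, 0, 0, 1]
}}

```text
time: 13.5
position: [0.5139, 0.0111, 0.0556]
tool_rot: [0.002, 0.992, -0.0, 0.129]
ft_force: [0.4, -0.4, 0.0]
grip_width: 0.0003
```

```bash
python3 look.py 12; python3 - <<'E'
from h import *
c=dict(np.load("top11.npz"))
cv2.imwrite("pics/o11.png",cv2.resize(cv2.convertScaleAbs(ortho(c,.024,.54,.72,-.08,.12,s=3.5),alpha=2.6),(700,630)))
s=dict(np.load("side12.npz"))
im=np.ascontiguousarray(s["color"][205:275,285:355,::-1]);k=8
im=cv2.convertScaleAbs(cv2.resize(im,None,fx=k,fy=k,interpolation=cv2.INTER_CUBIC),alpha=1.6)
def mk(X,col):
    p=(proj(s,X)[0]-[285,205]+.5)*k;cv2.drawMarker(im,tuple(int(v) for v in p),col,0,14,1)
mk([.5095,.009,.03],(0,0,255));mk([.5095,.0115,.03],(0,255,0))
from rig import robot
o=robot.get_obs();mk(o["position"],(255,0,255))
cv2.imwrite("pics/k12.png",im)
E
```

```text
13.6 [0.5137 0.0112 0.0564] [ 0.002  0.992 -0.     0.129] [-0.23  0.62  2.04  0.25  0.23 -2.04] [-0.3   0.85 -0.39] 0.0003738201373863078
```

View pics/k12.png

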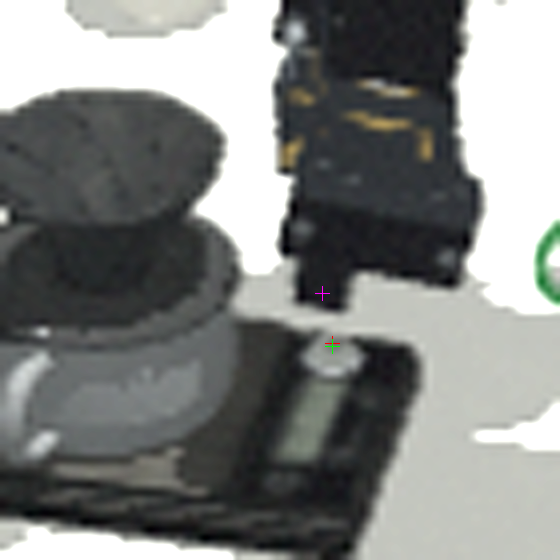

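View pics/o11.png

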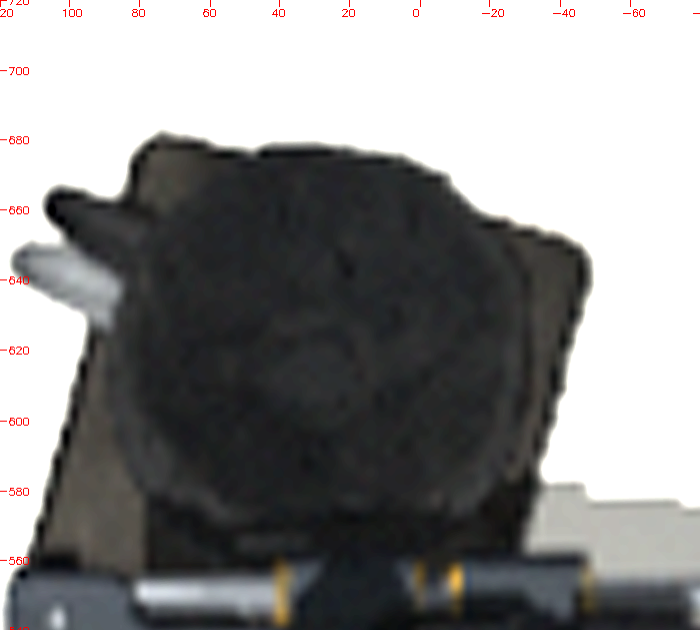

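The projected TCP and key marks line up in the side view: the fingertip at about (322,300) is right above the key at (333,350). The back edge confirms plate_mid at about (603, 31) in the top frame. Now to press.

Call:
{"op": "move_arm", "data": {
  "rows": [0, 0, -10, 0, 0, 0, 1, 0, 0, -8, 0, 0, 0, 1, 0, 0, -2, 0, 0, 0, 1, 0, 0, -1, 0, 0, 0, 1, 0, 0, -1, 0, 0, 0, 1, 0, 0, 0, 0, 0, 0, 1, 0, 0, 0, 0, 0, 0, 1]
}}

```text
time: 14.3
position: [0.5123, 0.0114, 0.033]
tool_rot: [0.002, 0.992, 0.0, 0.128]
ft_force: [0.7, 0.2, 0.6]
grip_width: 0.0005
```

Call:
{"op": "move_arm", "data": {
  "rows": [0, 0, -1, 0, 0, 0, 1, 0, 0, -1, 0, 0, 0, 1, 0, 0, 0, 0, 0, 0, 1]
}}

```text
time: 14.6
position: [0.5123, 0.0114, 0.0307]
tool_rot: [0.002, 0.992, 0.0, 0.127]
ft_force: [1.1, 1.0, 2.4]
grip_width: 0.0005
```

```bash
python3 look.py 13; python3 - <<'E'
from h import *
im=[]
for t in(12,13):
    s=np.load(f"side{t}.npz");im.append(cv2.resize(s["color"][225:275,300:350,::-1],(400,400),interpolation=cv2.INTER_CUBIC))
cv2.imwrite("pics/k13.png",cv2.convertScaleAbs(np.hstack(im),alpha=2.))
E
```

```text
14.7 [0.5123 0.0114 0.0307] [0.002 0.992 0.    0.127] [-0.23  0.68  2.05  0.35  0.17 -2.14] [1.73 0.2  2.72] 0.00018843033159534803
```

View pics/k13.png

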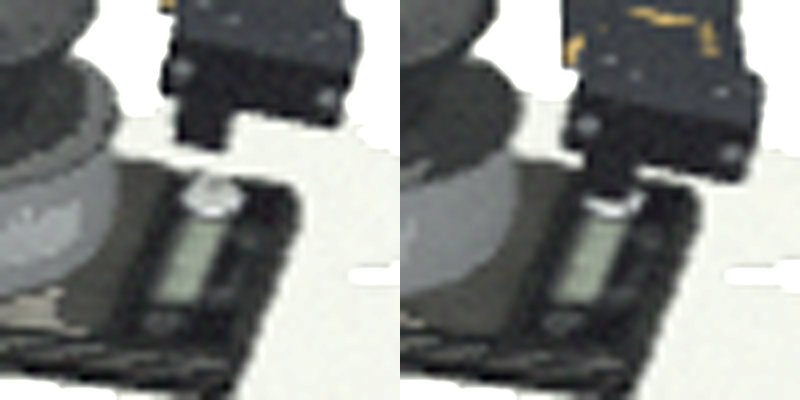

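The tip is on the key and partly down, with Fz around 2.5 N. I'll press on to the stop.

Call:
{"op": "move_arm", "data": {
  "rows": [0, 0, -0.7, 0, 0, 0, 1, 0, 0, -0.7, 0, 0, 0, 1, 0, 0, 0, 0, 0, 0, 1, 0, 0, 0, 0, 0, 0, 1]
}}

```text
time: 15.1
position: [0.5123, 0.0114, 0.0296]
tool_rot: [0.002, 0.992, -0.0, 0.128]
ft_force: [-0.5, 2.0, 5.8]
grip_width: 0.0004
```

Call:
{"op": "move_arm", "data": {
  "rows": [0, 0, -0.8, 0, 0, 0, 1, 0, 0, 0, 0, 0, 0, 1, 0, 0, 0, 0, 0, 0, 1, 0, 0, 0, 0, 0, 0, 1, 0, 0, 0, 0, 0, 0, 1]
}}

```text
time: 15.6
position: [0.5123, 0.0114, 0.0292]
tool_rot: [0.002, 0.992, -0.0, 0.128]
ft_force: [-1.4, 1.0, 10.8]
grip_width: 0.0003
```

The tip is at the stop: force jumped to 10.8 N for 0.4 mm of travel. I'll release straight up and move the hand away.

Call:
{"op": "move_arm", "data": {
  "rows": [0, 0, 3, 0, 0, 0, 1, 0, 0, 10, 0, 0, 0, 1, -5, 0, 35, 0, 0, 0, 1, -10, 0, 45, 0, 0, 0, 1, -10, 0, 45, 0, 0, 0, 1, -15, -35, 20, 0, 0, 0, 1, -15, -45, 0, 0, 0, 0, 1, -15, -45, 0, 0, 0, 0, 1, -10, -45, 0, 0, 0, 0, 1, 0, -45, 0, 0, 0, 0, 1, 0, 0, 0, 0, 0, 0, 1, 0, 0, 0, 0, 0, 0, 1]
}}

```text
time: 16.8
position: [0.4309, -0.2039, 0.1857]
tool_rot: [0.003, 0.992, 0.001, 0.126]
ft_force: [-0.4, 0.5, 0.1]
grip_width: 0.0002
```

```bash
python3 look.py 14; python3 meas.py 14 .603 .032; python3 - <<'E'
from h import *
for t in("0","14"):
    a=dict(np.load(f"top{t}.npz"));b=dict(np.load(f"side{t}.npz"))
    print(t,ray(a,(0,0),0)[:1])
A=ortho(a,.026);B=b["color"][190:290,245:345,::-1]
im=np.hstack([cv2.resize(A,(400,400)),cv2.resize(B,(400,400),interpolation=cv2.INTER_CUBIC)])
cv2.imwrite("pics/final.png",cv2.convertScaleAbs(im,alpha=1.9))
cv2.imwrite("pics/top14.png",a["color"][:,:,::-1])
E
```

```text
16.9 [ 0.4308 -0.2017  0.1856] [0.002 0.992 0.002 0.126] [-0.79  0.32  2.    0.3   0.66 -2.58] [-0.65  0.29 -0.95] 0.0002259484568309291
cone [ 0.605   0.031  -0.0106  0.001   0.0487  0.719 ] 945 base [0.6056 0.031 ]
carafe(side) (array([0.6036, 0.034 ]), np.float64(0.0020780016500236494), 293)
flange plane slope,z [ 0.003  -0.0384  0.0852] 296
0 [1.21026782]
14 [1.21026782]
```

View pics/final.png

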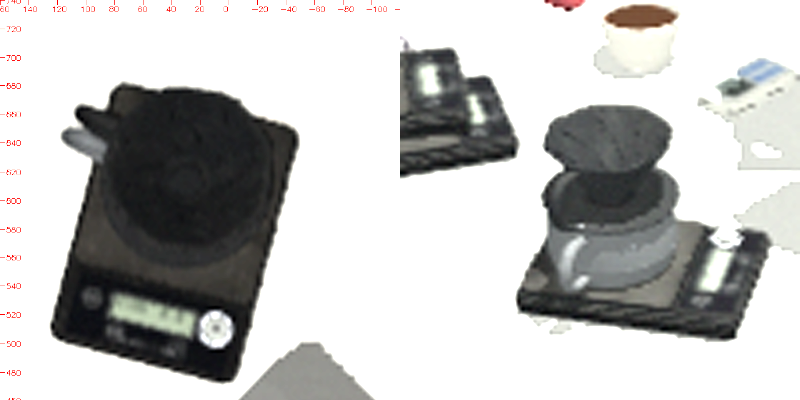

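View pics/top14.png

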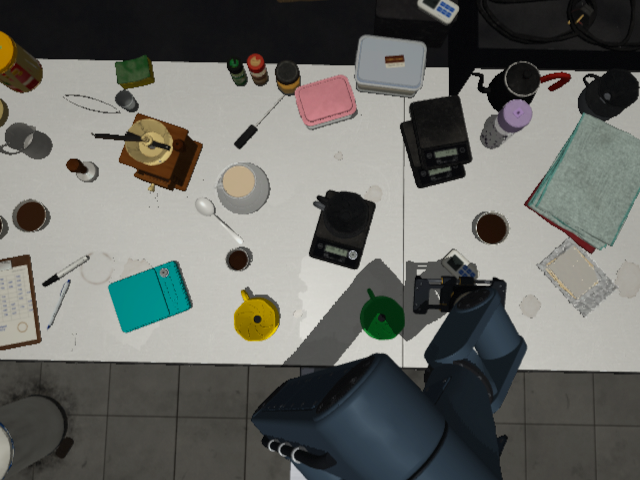

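The final pictures show:
- The dripper is level on the carafe, centred on the plate.
- The key is up (white ring at (215,328) in the picture).
- The scale and the bystanders are where they were.
- The hand is clear.

Handing in.

```bash
python3 - <<'E'
from rig import robot
print(robot.hand_in()); o=robot.get_obs();print(o["time"],o["ft_force"].round(2))
E
```

```text
the job is handed in; nothing more can be done
None
the job is handed in; nothing more can be done
```

The pour-over is set up and handed in at about 17 s of the 61 s; the hand-in gave no verdict. With the fingers shut, I tapped the dripper toward +y at its flange until the ring dropped in. I then nudged the carafe body about 20 mm diagonally to the plate's middle, backed off, pressed the tare key down and let it go.

**Last checks:**
- **Dripper:** the cone fit gives a tilt of about 0.01 rad, and its axis is about 2 mm from the carafe's axis.
- **Carafe:** its axis is about 1 mm from my estimate of the plate's centre.
- **Tare key:** the wrist force rose to 10.8 N with the tip at the stop, and in the last pictures the key looks up again.
- **Surroundings:** the scale and the things around it look unmoved, and the hand is well clear.

**What disagreed:**
- The two cameras differ by about 2.5 mm in y, so I compared positions only after correcting for that.
- A rough plane fit to the flange from the side camera still showed a slope of about 0.03–0.04. The cone fit and the pictures show it level, so I took that slope as bias in the fit, which also read high before the tap.

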